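Two-button burner ignition reset at the glassworker's bench

ROBOT

A 6-joint arm with a two-finger parallel gripper is mounted at the origin on the work surface. World frame = base frame: x ahead of the robot, y to its left, z up, the work surface at z = 0. Lengths are in mm, angles in rad, forces in N, time in s.
With the tool pointing down it reaches from about 375 to 925 mm from the base axis. Payload 5.7 kg.
Tool frame: the origin (TCP) lies on the centre line of the jaws, within the pads' length; the fingertips stand 11 mm ahead of it and the grasp point (between the pads) lies 8 mm behind it; z points along the fingers, y is the line along which they close (so a half turn about z gives the same grasp; the last joint's range is limited). The gripper opens to 88 mm and grips with 3 to 60 N. Pads are 20 mm wide; open, the fingers measure 115 mm over their backs; the gripper's body (75 mm by 178 mm) begins 61 mm behind the grasp point.
Start: joints at [1.227, 0.359, 1.51, -0, 1.272, -0.115], TCP at [136.08, 584.334, 233.623] pointing down, gripper open.
Joint ranges: [-2.97, 2.97], [-1.01, 2.36], [0.21, 2.38], [-0.96, 4.11], [0.2, 2.71], [-2.98, 2.98]. Speed limits (rad/s): [2.39, 2.39, 3.14, 3.14, 3.14, 3.14].

INTERFACE

Orientations are given as a rotation vector (axis times angle).
In Python, from bench import bot, get_image, camera_params gives the robot as it stands. The module is installed in compiled form; this text tells all that it offers.
- The arm moves only by the shell command python3 -m creep 'ROWS' [OPENING] [FORCE]. ROWS is JSON, a list of rows, each an object of numbers: "x", "y", "z": the shift along the tool's x, y, z in mm; "ax", "ay", "az": the turn, a rotation vector about the tool's x, y, z in rad. A call has exactly 10 rows; each row is the pose to reach, as a shift and turn from the pose commanded when the call began, along the tool's axes at that moment; what a row does not reach only later rows make up. A row lasts 1/8 s, in which the tool goes at most 62.5 mm and 10.7 degrees, less where a joint would pass 70% of its speed; a pose out of reach is approached as far as the arm can. A call with a gripper value outside its range is refused whole. OPENING is the finger opening in mm, from 0 to 87.8, set as the call begins (- or left out, the last holds). The fingers move at their own pace and stop on an object; FORCE is the grip in N (left out, the last holds). Time passes only in rows, so rows that repeat a pose let the fingers close, or fill a call up. It gives the time, the measured TCP pose, the force, the opening and the grip force at its end, in the units of the state.
- bot.get_state(): the state, without advancing time (a new reading comes with each control period).
- get_image(name): name is "side" or "top" or "wrist"; returns the picture (384x512x3 uint8, blue, green, red); there is no depth.
- camera_params(name): a dict with "fx", "fy", "cx", "cy" (pixels), "eye" and "attitude" of the camera in the world. Camera axes: x right, y down, z forward; pixel columns grow to the right and rows downward; lengths in mm; the calibration is good to about 2 mm. The wrist camera is an equidistant fisheye: a pixel r from the principal point sees the ray r / f radians off the axis. A picture is of the moment at which its call begins: read the wrist's pose just before it. camera_params takes no time and is no camera call; for the wrist camera it gives the pose at the moment of the call.
- bot.hand_in(): hands the job in; it is judged then, once.
The state is a dict: "t": time; "joints": joint angles; "joint_velocities": joint speeds; "tau": joint torques, N m; "ee_pos": TCP position; "ee_rot": TCP orientation; "wrist_force": force on the tool from outside, world axes, zero at the start; "ft_torque": the same for the moment, N m; "opening": finger opening in mm; "grasp_force": force on a finger pad.
Only numpy, scipy, OpenCV 4.12 (cv2) and the standard library are available. Lean on these libraries where they do the work, as an engineer would, in place of code of your own. Each camera call takes 0.05 s, during which the arm holds its last target. There are 200 camera calls.

TASK

Reset the burner's ignition interlock: with the fingertips push the panel's sliding guard fully open, away from the robot, then press the two round buttons down together, one fingertip on each, keep both down for at least two seconds, and let both come up again. Never push one round button down on its own. Leave the guard open, do not press the square stop key, and do not disturb the jar, glass ball, nozzle and spanner beside the panel.

Things in the scene. Friction and masses are not known exactly. Their poses are not given: they have to be found in the camera images.
- panel: Fixed grey metal ignition panel, 220 (its x) x 180 (y) x 50 mm tall; origin under its centre, on the bench. Its x axis points away from the robot (within about 0.5 rad), y to the left along the row of the two buttons, z up. The flat top is 50 mm above the bench; two fixed steel rails on it, 12 mm wide and 18 mm high, run along x at y = +-80 mm, from x = -90 to +70 mm.
- button_left_top (a point): Centre of the top of the left round black button (panel x = -45, y = +33 mm): a flat cap 28 mm in diameter, 16 mm above the panel top (66 mm above the bench) when up; the point moves with it. Under the guard until that is open. The two buttons are equal, 66 mm apart centre to centre, with a 38 mm gap between.
- button_right_top (a point): The same point of the right round button (panel y = -33 mm, x = -45 mm).
- button_left (a joint): Travel of the left button in m: 0 is up, 0.008 is bottomed. Pressed down means more than 0.005. Spring return: 1.5 N to start, 5 N at the bottom.
- button_right (a joint): Travel of the right button, as for the left one.
- guard (a joint): Travel of the sliding guard in m along the panel's x (away from the robot): 0 is shut, covering both buttons; 0.075 is fully open, against its end stop. It starts between 0 and 0.02. It slides with about 2 N of friction and stays where it is left; it cannot be lifted.
- guard_face (a point): Middle of the guard's flat upright near face, to be pushed: 150 mm wide (panel y), from 20 to 42 mm above the panel top; this point is 31 mm above the panel top, at panel x = -70 mm when shut, +5 mm when fully open. The guard is an aluminium plate 50 x 160 mm, underside 20 mm above the panel top, with a ramp falling from the face's top edge to its far edge: nothing to pinch.
- stop_key (a joint): Travel of the stop key in m: 0 is up, 0.005 is bottomed, light spring (1.5 to 4 N). Must stay up.
- stop_key_top (a point): Top centre of the stop key: a square black key, 22 x 22 mm, standing 10 mm above the panel top, at panel x = +88, y = -45 mm (the far right part of the panel).
- jar: Bystander: glass jar with steel cap, 56 mm diameter, 85 mm tall, upright on the bench beside the panel; origin at the centre of its underside. Leave alone.
- bulb: Bystander: clear glass ball (54 mm) with a short stem upward, on a round wooden foot 60 mm in diameter, 100 mm tall in all; origin under its centre. Leave alone.
- nozzle: Bystander: brass burner nozzle standing on the bench, 44 mm diameter at the foot, 60 mm tall; origin under its centre. Leave alone.
- spanner: Bystander: steel spanner 120 mm long lying on the bench beside the panel, along its own x axis; origin at the centre of its underside. Leave alone.

How it is judged (in metres and radians):
On the way, in this order (a step that is already met when the one before it is completed fails the run):
1. the guard is pushed fully open (value of joint guard above 0.07 m), for 0.1 s.
2. both round buttons are held down together for two seconds, the guard open (value of joint each of button_left, button_right above 0.005 m and value of joint guard above 0.068 m and contact force between the fingers and panel above 2 N), for 2 s.
At the end, for the whole second after the job is handed in: After both buttons were held down (more than 5 of 8 mm) together for 2 s, both are up again (under 1.5 mm), the guard is open (over 68 of 75 mm), the stop key is up, and each bystander is within 20 mm of where it stood (value of joint each of button_left, button_right, stop_key below 0.0015 m and value of joint guard above 0.068 m and distance of each of jar, bulb, nozzle, spanner from where it was at the start of the episode below 0.02 m); the robot touches nothing.
It fails at once if one round button was pushed down while the other was still up ((value of joint button_left above 0.005 m and value of joint button_right below 0.0015 m) or (value of joint button_right above 0.005 m and value of joint button_left below 0.0015 m)).
It fails at once if the stop key was pressed (value of joint stop_key above 0.003 m).
It fails at once if a bystander was moved or lifted (distance of any of jar, bulb, nozzle, spanner from where it was at the start of the episode above 0.02 m).
It also fails if it takes over 48 s, if anything falls off the work surface, if the arm or the gripper's body presses on something with over 40 N, if the wrist force passes 120 N, or if a joint passes its speed limit or range.

## Working session

There is one attempt and no reset: what is moved stays moved. The work goes in short steps, Python scripts to look and compute and a shell command to move; the robot and the scene stay as the last step left them, time stands still between calls to the robot, and variables do not carry over. Pictures are saved under pics/ and viewed, at most 10 in all, crops included, and the job is handed in when it is done.

```bash
mkdir -p pics; python3 - <<'E'
from bench import bot,get_image,camera_params
import cv2,numpy as np
s=bot.get_state();print({k:np.round(v,3).tolist() for k,v in s.items()})
for n in("side","top","wrist"):
    p=camera_params(n);print(n,{k:np.round(v,3).tolist() for k,v in p.items()})
    cv2.imwrite(f"pics/{n}0.png",get_image(n))
cv2.imwrite("pics/all0.png",np.hstack([cv2.imread("pics/side0.png")[:, :],cv2.imread("pics/top0.png")])[:, :])
E
```

```text
{'t': 0.0, 'joints': [1.227, 0.359, 1.511, -0.0, 1.272, -0.115], 'joint_velocities': [-0.0, 0.0, 0.001, 0.0, 0.001, -0.0], 'tau': [-0.001, -51.537, -27.073, 0.067, 0.035, -0.0], 'ee_pos': [135.86, 583.725, 232.83], 'ee_rot': [-0.359, -3.121, 0.003], 'wrist_force': [-0.89, -0.379, 0.027], 'ft_torque': [-0.055, 0.007, 0.044], 'grasp_force': 0.0, 'opening': 88.05}
side {'fx': 415.589, 'fy': 415.589, 'cx': 258.121, 'cy': 197.726, 'eye': [406.723, -608.735, 929.367], 'attitude': [-2.446, 0.36, -0.121]}
top {'fx': 437.533, 'fy': 437.533, 'cx': 253.009, 'cy': 195.516, 'eye': [469.094, 42.796, 1164.277], 'attitude': [-2.165, 2.155, -0.093]}
wrist {'fx': 297.319, 'fy': 297.319, 'cx': 254.486, 'cy': 187.373, 'eye': [61.109, 601.059, 384.143], 'attitude': [2.279, 1.808, 0.255]}
```

View pics/top0.png

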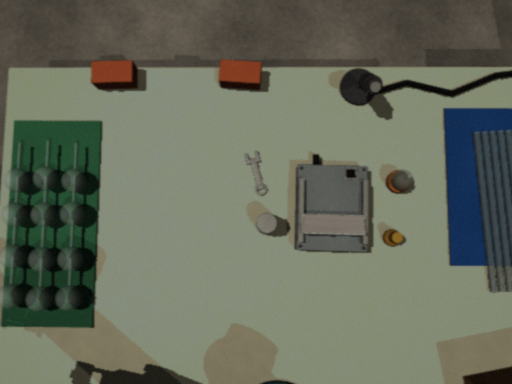

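View pics/side0.png

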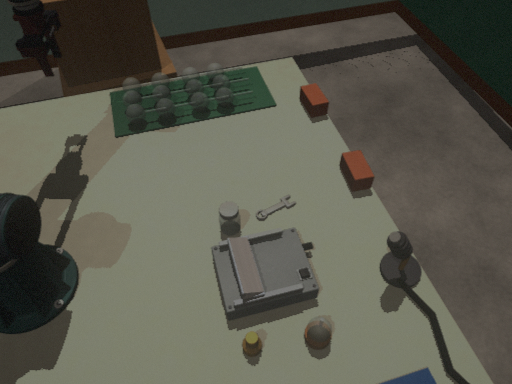

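The top view shows the panel at about cols 296–369, rows 165–252. The guard strip is at rows 213–236, the stop key near (351,173), the jar at (268,224), the spanner at (257,172), the ball at (401,181) and the nozzle at (394,238). The side view agrees: panel around (265,270). I'll enlarge both to pick corners.

```bash
cat > h.py <<'E'
import numpy as np
from scipy.spatial.transform import Rotation as R
def ray(p,u,v,fish=False):
    x,y=(u-p['cx'])/p['fx'],(v-p['cy'])/p['fy']
    if fish:
        r=np.hypot(x,y); d=np.array([x/r*np.sin(r),y/r*np.sin(r),np.cos(r)])
    else: d=np.array([x,y,1.])
    d=R.from_rotvec(p['attitude']).apply(d); return np.array(p['eye']),d/np.linalg.norm(d)
def plane(p,u,v,z,fish=False):
    e,d=ray(p,u,v,fish); return e+d*(z-e[2])/d[2]
def tri(rs):
    A=sum(np.eye(3)-np.outer(d,d) for e,d in rs); b=sum((np.eye(3)-np.outer(d,d))@e for e,d in rs)
    return np.linalg.solve(A,b)
E
python3 - <<'E'
import cv2,numpy as np
t=cv2.imread("pics/top0.png")[155:260,285:380]; s=cv2.imread("pics/side0.png")[220:325,205:325]
t=cv2.resize(t,None,fx=4,fy=4,interpolation=cv2.INTER_CUBIC); s=cv2.resize(s,None,fx=3.4,fy=4,interpolation=cv2.INTER_CUBIC)
i=np.hstack([t,s]); i=np.clip(i.astype(float)*1.6,0,255).astype('uint8');print(i.shape)
cv2.imwrite("pics/z.png",i)
E
```

```text
(420, 788, 3)
```

View pics/z.png

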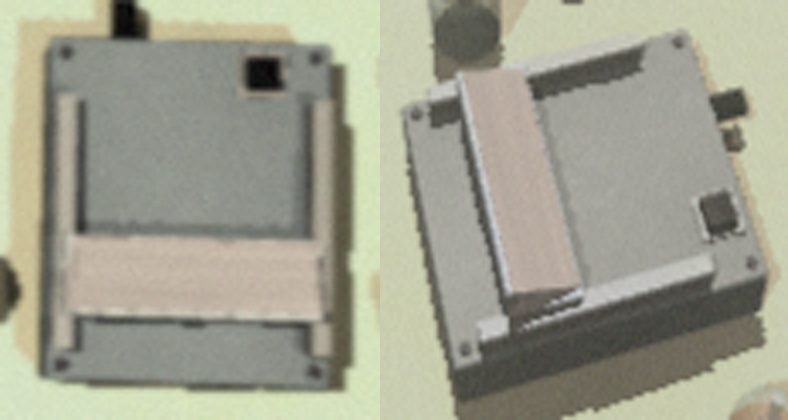

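Zoom: screws in the top part at (66,52), (317,57), (62,363), (315,372), and in the side part at (678,42), (752,262), (417,113), (465,348). The stop key is at (264,72) / (718,212). The guard's near top edge runs (70,313)–(325,320) / (460,72)–(508,292).

```bash
python3 - <<'E'
from h import *
from bench import camera_params,bot
T,S=camera_params("top"),camera_params("side")
def tp(a,b):return 285+(a+.5)/4-.5,155+(b+.5)/4-.5
def sp(a,b):return 205+(a-380+.5)/3.4-.5,220+(b+.5)/4-.5
P={'FL':((66,52),(678,42)),'FR':((317,57),(752,262)),'NL':((62,363),(417,113)),'NR':((315,372),(465,348)),'key':((264,72),(718,212)),'gL':((70,313),(460,72)),'gR':((325,320),(508,292))}
o={}
for k,(a,b) in P.items():
    o[k]=tri([ray(T,*tp(*a)),ray(S,*sp(*b))]); print(k,o[k].round(1), 'z50:',plane(T,*tp(*a),50).round(1),plane(S,*sp(*b),50).round(1))
Q={k:plane(T,*tp(*P[k][0]),50)[:2] for k in('FL','FR','NL','NR')}
c=sum(Q.values())/4; ux=(Q['FL']+Q['FR']-Q['NL']-Q['NR']); yaw=np.arctan2(ux[1],ux[0]); uy=Q['FL']+Q['NL']-Q['FR']-Q['NR']
print('c',c,'yaw',yaw,np.arctan2(-uy[0],uy[1]),np.linalg.norm(ux)/2,np.linalg.norm(uy)/2)
M=np.array([[np.cos(yaw),-np.sin(yaw)],[np.sin(yaw),np.cos(yaw)]])
# local frames of everything
for k in o: print(k,((o[k][:2]-c)@M).round(1))
print('guard z92',[(((plane(T,*tp(*P[k][0]),92)[:2]-c)@M).round(1)) for k in('gL','gR')])
print('key60',((plane(T,*tp(264,72),60)[:2]-c)@M).round(1))
for n,u,v,z in(('jar',267,224,85),('bulb',401,181,50),('noz',394,238,50)): q=plane(T,u,v,z)[:2];print(n,q,(q-c)@M)
for y in(33,-33):print(c+M@np.array([-45,y]))
E
```

```text
FL [657.8 -61.3  49. ] z50: [657.4 -61.1  50. ] [657.8 -61.9  50. ]
FR [ 654.4 -221.6   50.9] z50: [ 654.5 -221.9   50. ] [ 654.6 -221.3   50. ]
NL [458.6 -57.4  50.7] z50: [458.6 -57.4  50. ] [458.6 -56.9  50. ]
NR [ 454.  -216.3   50.7] z50: [ 453.8 -216.5   50. ] [ 454.3 -216.    50. ]
key [ 643.2 -186.6   55. ] z50: [ 644.7 -187.8   50. ] [ 643.8 -184.2   50. ]
gL [490.9 -59.5  85.2] z50: [490.1 -62.7  50. ] [495.9 -36.7  50. ]
gR [ 485.9 -212.7   94.9] z50: [ 486.5 -223.4   50. ] [ 490.4 -191.4   50. ]
c [ 556.08059681 -139.22661279] yaw -0.022799919534834085 -0.02372062300304194 199.80608738054872 159.91047703600006
FL [100.   80.2]
FR [100.1 -80.2]
NL [-99.3  79.6]
NR [-100.3  -79.4]
key [ 88.2 -45.4]
gL [-67.   78.2]
gR [-68.4 -75.1]
guard z92 [array([-68.6,  79. ]), array([-68.5, -75.7])]
key60 [ 88.1 -44.5]
jar [510.75431278  26.83716778] [-49.10041622 164.98727335]
bulb [ 623.43769257 -315.66801843] [  71.36209051 -174.85994399]
noz [ 478.36965642 -293.85812903] [ -74.16546209 -156.36297613]
[ 511.84462478 -105.20928222]
[ 510.33996046 -171.19212837]
```

The panel is consistent: 199.8×159.9 mm between screws, z≈50, key at (88,-45). Its centre is (556,-139) with yaw −0.023, and the guard face is at local −68.5. Next I move around the base at height, setting the finger spacing for the 66 mm button centres.

```bash
python3 -m creep '[{"x":-34,"y":-21,"z":-10,"az":-0.03},{"x":-75,"y":-45,"z":-20,"az":-0.06},{"x":-120,"y":-74,"z":-20,"az":-0.1},{"x":-165,"y":-103,"z":-20,"az":-0.14},{"x":-210,"y":-131,"z":-20,"az":-0.17},{"x":-255,"y":-159,"z":-20,"az":-0.205},{"x":-300,"y":-187,"z":-20,"az":-0.205},{"x":-330,"y":-205,"z":-20,"az":-0.205},{"x":-341,"y":-212,"z":-20,"az":-0.205},{"x":-341,"y":-212,"z":-20,"az":-0.205}]' 52.5
cat > w.py <<'E'
import sys,numpy as np
from h import R
from bench import bot
s=bot.get_state();A=R.from_rotvec(s['ee_rot']);p=np.array(s['ee_pos'])
c=np.array([556.1,-139.2]);a=-.0232
M=np.array([[np.cos(a),-np.sin(a)],[np.sin(a),np.cos(a)]])
l=(p[:2]-c)@M; print('t',s['t'],'local',l.round(2),'z',p[2].round(2),'F',np.round(s['wrist_force'],2),np.round(s['ft_torque'],2),'open',s['opening'])
if len(sys.argv)>1:
    x,y,z=map(float,sys.argv[1:4]); g=np.r_[c+M@[x,y],z]
    print('shift',A.inv().apply(g-p).round(1))
    G=R.from_matrix(np.c_[np.r_[-M[:,0],0],np.r_[M[:,1],0],[0,0,-1]]); print('turn',(A.inv()*G).as_rotvec().round(4))
E
python3 w.py -110 0 150
```

```text
t 0.15 local [-436.83  713.14] z 233.01 F [0.11 0.78 0.46] [0.   0.02 0.01] open 87.73480335630553
shift [-465.5 -631.3   83.8]
turn [-0.0014 -0.0003 -0.2056]invalid input at $[0]: expected keys x, y, z, ax, ay, az
```

```bash
python3 -m creep '[{"x":-34,"y":-21,"z":-10,"ax":0,"ay":0,"az":-0.03},{"x":-75,"y":-45,"z":-20,"ax":0,"ay":0,"az":-0.06},{"x":-120,"y":-74,"z":-20,"ax":0,"ay":0,"az":-0.1},{"x":-165,"y":-103,"z":-20,"ax":0,"ay":0,"az":-0.14},{"x":-210,"y":-131,"z":-20,"ax":0,"ay":0,"az":-0.17},{"x":-255,"y":-159,"z":-20,"ax":0,"ay":0,"az":-0.205},{"x":-300,"y":-187,"z":-20,"ax":0,"ay":0,"az":-0.205},{"x":-330,"y":-205,"z":-20,"ax":0,"ay":0,"az":-0.205},{"x":-341,"y":-212,"z":-20,"ax":0,"ay":0,"az":-0.205},{"x":-341,"y":-212,"z":-20,"ax":0,"ay":0,"az":-0.205}]' 52.5
python3 w.py -110 0 150
```

```text
t: 1.4
ee_pos: [420.0, 300.4, 253.4]
ee_rot: [-0.039, -3.141, 0.0]
wrist_force: [-0.1, 0.4, -0.6]
opening: 52.6
grasp_force: 0.0
t 1.4 local [-146.24  436.28] z 253.42 F [-0.07  0.36 -0.6 ] [ 0.02 -0.   -0.05] open 52.62865709351637
shift [ -37.2 -436.2  103.4]
turn [-0.     -0.0008 -0.0019]
```

```bash
python3 -m creep '[{"x":-4,"y":-40,"z":0,"ax":0,"ay":0,"az":0},{"x":-9,"y":-95,"z":5,"ax":0,"ay":0,"az":0},{"x":-13,"y":-150,"z":15,"ax":0,"ay":0,"az":0},{"x":-17,"y":-205,"z":30,"ax":0,"ay":0,"az":0},{"x":-22,"y":-260,"z":45,"ax":0,"ay":0,"az":0},{"x":-27,"y":-315,"z":60,"ax":0,"ay":0,"az":0},{"x":-31,"y":-370,"z":80,"ax":0,"ay":0,"az":0},{"x":-35,"y":-415,"z":95,"ax":0,"ay":0,"az":0},{"x":-37,"y":-436,"z":103,"ax":0,"ay":0,"az":-0.002},{"x":-37,"y":-436,"z":103,"ax":0,"ay":0,"az":-0.002}]'
python3 w.py -105 0 86
python3 - <<'E'
from bench import get_image
import cv2
cv2.imwrite("pics/w1.png",get_image("wrist"))
E
```

```text
t: 2.65
ee_pos: [446.7, -135.9, 150.2]
ee_rot: [-0.036, -3.14, -0.001]
wrist_force: [-0.2, 0.1, 0.4]
opening: 52.5
grasp_force: 0.0
t 2.65 local [-109.44    0.74] z 150.16 F [-0.2   0.07  0.43] [0.04 0.01 0.01] open 52.52810865321283
shift [-4.5 -0.8 64.2]
turn [ 0.0008 -0.001   0.0004]
```

View pics/w1.png

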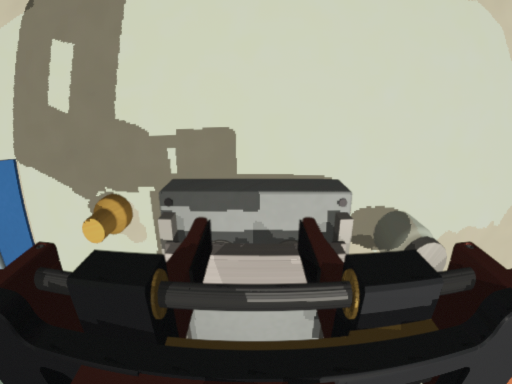

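The wrist view shows both fingers (about (200,240) and (310,240)) centred between the rails at (168,228) and (345,228), in front of the guard. Now I descend to tip height 74 mm.

```bash
python3 -m creep '[{"x":-1,"y":0,"z":10,"ax":0,"ay":0,"az":0},{"x":-2,"y":0,"z":22,"ax":0,"ay":0,"az":0},{"x":-3,"y":-1,"z":34,"ax":0,"ay":0,"az":0},{"x":-4,"y":-1,"z":46,"ax":0,"ay":0,"az":0},{"x":-4,"y":-1,"z":56,"ax":0,"ay":0,"az":0},{"x":-4,"y":-1,"z":62,"ax":0,"ay":0,"az":0},{"x":-4,"y":-1,"z":65,"ax":0,"ay":0,"az":0},{"x":-4,"y":-1,"z":65,"ax":0,"ay":0,"az":0},{"x":-4,"y":-1,"z":65,"ax":0,"ay":0,"az":0},{"x":-4,"y":-1,"z":65,"ax":0,"ay":0,"az":0}]'
python3 w.py -12 0 85
```

```text
t: 3.95
ee_pos: [450.9, -137.5, 86.0]
ee_rot: [0.034, 3.141, -0.001]
wrist_force: [-0.9, 0.7, 0.2]
opening: 52.5
grasp_force: 0.0
t 3.95 local [-105.18   -0.7 ] z 85.99 F [-0.88  0.69  0.16] [0.03 0.02 0.  ] open 52.542662794295396
shift [-93.2   0.6   1. ]
turn [-0.0004  0.0006  0.0014]
```

Contact is expected at TCP local x ≈ −79 and the end stop at ≈ −5. I push most of the way first, at about 80 mm/s.

```bash
python3 -m creep '[{"x":-10,"y":0,"z":1,"ax":0,"ay":0,"az":0},{"x":-20,"y":0,"z":1,"ax":0,"ay":0,"az":0},{"x":-28,"y":0,"z":1,"ax":0,"ay":0,"az":0},{"x":-36,"y":0,"z":1,"ax":0,"ay":0,"az":0},{"x":-46,"y":0,"z":1,"ax":0,"ay":0,"az":0},{"x":-56,"y":0,"z":1,"ax":0,"ay":0,"az":0},{"x":-66,"y":0,"z":1,"ax":0,"ay":0,"az":0},{"x":-76,"y":0,"z":1,"ax":0,"ay":0,"az":0},{"x":-84,"y":0,"z":1,"ax":0,"ay":0,"az":0},{"x":-90,"y":0,"z":1,"ax":0,"ay":0,"az":0}]'
python3 w.py -3 0 85
```

```text
t: 5.2
ee_pos: [541.2, -139.3, 84.6]
ee_rot: [-0.034, -3.141, 0.0]
wrist_force: [-2.7, -0.5, -1.1]
opening: 52.6
grasp_force: 1.1
t 5.2 local [-14.93  -0.47] z 84.59 F [-2.72 -0.54 -1.06] [-0.2   0.36 -0.1 ] open 52.571478302278585
shift [-11.9   0.4  -0.4]
turn [-0.0001 -0.0001  0.0015]
```

The −2.7 N along x fits the guard's friction. Now I go slowly to the stop.

```bash
python3 -m creep '[{"x":-2,"y":0,"z":0,"ax":0,"ay":0,"az":0},{"x":-4,"y":0,"z":0,"ax":0,"ay":0,"az":0},{"x":-6,"y":0,"z":0,"ax":0,"ay":0,"az":0},{"x":-8,"y":0,"z":0,"ax":0,"ay":0,"az":0},{"x":-9,"y":0,"z":0,"ax":0,"ay":0,"az":0},{"x":-10,"y":0,"z":0,"ax":0,"ay":0,"az":0},{"x":-11,"y":0,"z":0,"ax":0,"ay":0,"az":0},{"x":-11,"y":0,"z":0,"ax":0,"ay":0,"az":0},{"x":-11,"y":0,"z":0,"ax":0,"ay":0,"az":0},{"x":-11,"y":0,"z":0,"ax":0,"ay":0,"az":0}]'
python3 w.py -3 0 85
```

```text
t: 6.45
ee_pos: [550.4, -139.5, 84.7]
ee_rot: [-0.034, -3.139, -0.0]
wrist_force: [-6.1, -1.7, 3.1]
opening: 52.8
grasp_force: 2.9
t 6.45 local [-5.71 -0.41] z 84.68 F [-6.08 -1.67  3.09] [-0.31  0.98 -0.19] open 52.79774148014883
shift [-2.7  0.4 -0.3]
turn [ 0.0001 -0.0024  0.0014]
```

```bash
python3 -m creep '[{"x":-1,"y":0,"z":0,"ax":0,"ay":0,"az":0},{"x":-2,"y":0,"z":0,"ax":0,"ay":0,"az":0},{"x":-3,"y":0,"z":0,"ax":0,"ay":0,"az":0},{"x":-4,"y":0,"z":0,"ax":0,"ay":0,"az":0},{"x":-4,"y":0,"z":0,"ax":0,"ay":0,"az":0},{"x":-4,"y":0,"z":0,"ax":0,"ay":0,"az":0},{"x":-4,"y":0,"z":0,"ax":0,"ay":0,"az":0},{"x":-4,"y":0,"z":0,"ax":0,"ay":0,"az":0},{"x":-4,"y":0,"z":0,"ax":0,"ay":0,"az":0},{"x":-4,"y":0,"z":0,"ax":0,"ay":0,"az":0}]'
python3 w.py -45 0 85
```

```text
t: 7.7
ee_pos: [550.5, -139.5, 84.7]
ee_rot: [-0.034, -3.132, -0.001]
wrist_force: [-15.8, -3.5, 11.8]
opening: 52.6
grasp_force: 8.0
t 7.7 local [-5.55 -0.39] z 84.66 F [-15.8   -3.49  11.76] [-0.87  2.58 -0.49] open 52.62130188780907
shift [39.5  0.5  0. ]
turn [ 0.0003 -0.0092  0.0017]
```

The force rises with no motion at −5.5, so the guard is at its stop. The commanded x is about −0.2, so I back off 45 mm to sit over the buttons and look.

```bash
python3 -m creep '[{"x":3,"y":0,"z":0,"ax":0,"ay":0,"az":0},{"x":6,"y":0,"z":0,"ax":0,"ay":0,"az":0},{"x":14,"y":0,"z":-2,"ax":0,"ay":0,"az":0},{"x":24,"y":0,"z":-2,"ax":0,"ay":0,"az":0},{"x":34,"y":0,"z":-2,"ax":0,"ay":0,"az":0},{"x":41,"y":0.5,"z":-2,"ax":0,"ay":0,"az":0},{"x":45,"y":0.5,"z":-2,"ax":0,"ay":0,"az":0},{"x":45,"y":0.5,"z":-2,"ax":0,"ay":0,"az":0},{"x":45,"y":0.5,"z":-2,"ax":0,"ay":0,"az":0},{"x":45,"y":0.5,"z":-2,"ax":0,"ay":0,"az":0}]'
python3 w.py -45 0 66
python3 - <<'E'
from bench import get_image
import cv2,numpy as np
s=get_image("side");w=get_image("wrist")
a=cv2.resize(s[215:325,205:325],(400,367),interpolation=cv2.INTER_CUBIC); b=cv2.resize(w[170:300,140:370],(400,226),interpolation=cv2.INTER_CUBIC)
i=np.zeros((367,800,3),np.uint8);i[:,:400]=a;i[:226,400:]=b
cv2.imwrite("pics/p2.png",np.clip(i*1.7,0,255).astype('uint8'))
E
```

```text
t: 8.95
ee_pos: [511.0, -138.2, 86.7]
ee_rot: [0.034, 3.141, -0.0]
wrist_force: [-0.3, -0.5, -0.4]
opening: 52.3
grasp_force: 0.0
t 8.95 local [-45.11  -0.07] z 86.66 F [-0.33 -0.46 -0.36] [-0.    0.07  0.02] open 52.34082165074904
shift [-0.1  0.1 20.7]
turn [-0.0002  0.0002  0.0015]
```

View pics/p2.png

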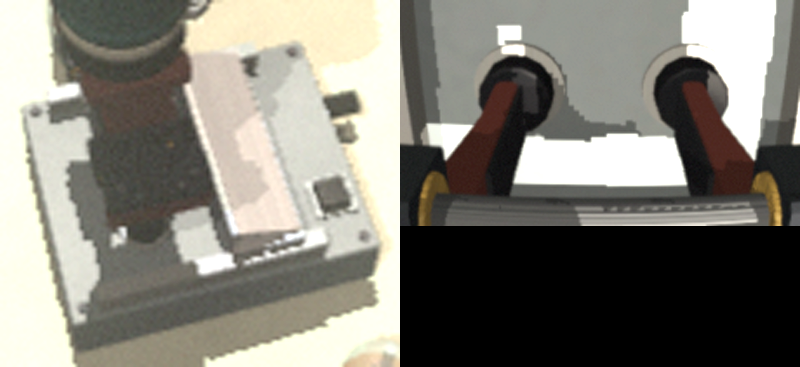

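The side crop shows the guard moved to the far position, clear of the stop key (330,192). The wrist crop shows each fingertip over its black button, at about (515,92) and (690,92). Now I press steadily.

```bash
python3 -m creep '[{"x":0,"y":0,"z":3,"ax":0,"ay":0,"az":0},{"x":0,"y":0,"z":6,"ax":0,"ay":0,"az":0},{"x":0,"y":0,"z":8,"ax":0,"ay":0,"az":0},{"x":0,"y":0,"z":10,"ax":0,"ay":0,"az":0},{"x":0,"y":0,"z":12,"ax":0,"ay":0,"az":0},{"x":0,"y":0,"z":14,"ax":0,"ay":0,"az":0},{"x":0,"y":0,"z":16,"ax":0,"ay":0,"az":0},{"x":0,"y":0,"z":18,"ax":0,"ay":0,"az":0},{"x":0,"y":0,"z":18,"ax":0,"ay":0,"az":0},{"x":0,"y":0,"z":18,"ax":0,"ay":0,"az":0}]'
python3 w.py -45 0 66
```

```text
t: 10.3
ee_pos: [510.7, -138.1, 69.4]
ee_rot: [0.034, 3.141, -0.0]
wrist_force: [-1.7, 1.4, 10.0]
opening: 52.4
grasp_force: 4.8
t 10.3 local [-45.46   0.  ] z 69.35 F [-1.72  1.36  9.99] [0.23 0.45 0.  ] open 52.40497754972117
shift [-0.5 -0.   3.4]
turn [-0.0002  0.0002  0.0014]
```

10 N at z = 69.4 matches both springs near the bottom (2×5 N). I go 2 mm further and hold.

```bash
for i in 1; do python3 -m creep '[{"x":0,"y":0,"z":1,"ax":0,"ay":0,"az":0},{"x":0,"y":0,"z":2,"ax":0,"ay":0,"az":0},{"x":0,"y":0,"z":2,"ax":0,"ay":0,"az":0},{"x":0,"y":0,"z":2,"ax":0,"ay":0,"az":0},{"x":0,"y":0,"z":2,"ax":0,"ay":0,"az":0},{"x":0,"y":0,"z":2,"ax":0,"ay":0,"az":0},{"x":0,"y":0,"z":2,"ax":0,"ay":0,"az":0},{"x":0,"y":0,"z":2,"ax":0,"ay":0,"az":0},{"x":0,"y":0,"z":2,"ax":0,"ay":0,"az":0},{"x":0,"y":0,"z":2,"ax":0,"ay":0,"az":0}]'; done
python3 w.py
python3 -m creep '[{"x":0,"y":0,"z":0,"ax":0,"ay":0,"az":0},{"x":0,"y":0,"z":0,"ax":0,"ay":0,"az":0},{"x":0,"y":0,"z":0,"ax":0,"ay":0,"az":0},{"x":0,"y":0,"z":0,"ax":0,"ay":0,"az":0},{"x":0,"y":0,"z":0,"ax":0,"ay":0,"az":0},{"x":0,"y":0,"z":0,"ax":0,"ay":0,"az":0},{"x":0,"y":0,"z":0,"ax":0,"ay":0,"az":0},{"x":0,"y":0,"z":0,"ax":0,"ay":0,"az":0},{"x":0,"y":0,"z":0,"ax":0,"ay":0,"az":0},{"x":0,"y":0,"z":0,"ax":0,"ay":0,"az":0}]'
python3 -m creep '[{"x":0,"y":0,"z":0,"ax":0,"ay":0,"az":0},{"x":0,"y":0,"z":0,"ax":0,"ay":0,"az":0},{"x":0,"y":0,"z":0,"ax":0,"ay":0,"az":0},{"x":0,"y":0,"z":0,"ax":0,"ay":0,"az":0},{"x":0,"y":0,"z":0,"ax":0,"ay":0,"az":0},{"x":0,"y":0,"z":0,"ax":0,"ay":0,"az":0},{"x":0,"y":0,"z":0,"ax":0,"ay":0,"az":0},{"x":0,"y":0,"z":0,"ax":0,"ay":0,"az":0},{"x":0,"y":0,"z":0,"ax":0,"ay":0,"az":0},{"x":0,"y":0,"z":0,"ax":0,"ay":0,"az":0}]'
```

```text
t: 11.55
ee_pos: [510.7, -138.1, 69.1]
ee_rot: [0.034, 3.141, -0.001]
wrist_force: [-7.4, 3.2, 28.5]
opening: 52.2
grasp_force: 14.3
t 11.55 local [-4.542e+01  1.000e-02] z 69.06 F [-7.41  3.18 28.45] [ 0.49  1.28 -0.01] open 52.23027062926874
t: 12.8
ee_pos: [510.7, -138.1, 69.1]
ee_rot: [0.034, 3.141, -0.001]
wrist_force: [-6.7, 1.4, 28.4]
opening: 52.4
grasp_force: 14.3
t: 14.05
ee_pos: [510.7, -138.1, 69.0]
ee_rot: [0.034, 3.141, -0.001]
wrist_force: [-6.8, 1.2, 28.7]
opening: 52.7
grasp_force: 14.3
```

Both buttons have been bottomed for over 3 s. Now I lift straight up.

```bash
python3 -m creep '[{"x":0,"y":0,"z":-3,"ax":0,"ay":0,"az":0},{"x":0,"y":0,"z":-7,"ax":0,"ay":0,"az":0},{"x":0,"y":0,"z":-12,"ax":0,"ay":0,"az":0},{"x":0,"y":0,"z":-20,"ax":0,"ay":0,"az":0},{"x":0,"y":0,"z":-32,"ax":0,"ay":0,"az":0},{"x":0,"y":0,"z":-50,"ax":0,"ay":0,"az":0},{"x":0,"y":0,"z":-70,"ax":0,"ay":0,"az":0},{"x":0,"y":0,"z":-90,"ax":0,"ay":0,"az":0},{"x":0,"y":0,"z":-100,"ax":0,"ay":0,"az":0},{"x":0,"y":0,"z":-100,"ax":0,"ay":0,"az":0}]'
python3 - <<'E'
from bench import get_image
import cv2,numpy as np
s=get_image("side");w=get_image("wrist")
i=np.zeros((400,800,3),np.uint8);i[:,:400]=cv2.resize(s[200:370,195:365],(400,400));i[:300,400:]=cv2.resize(w,(400,300))
cv2.imwrite("pics/p3.png",np.clip(i*1.6,0,255).astype('uint8'))
E
```

```text
t: 15.3
ee_pos: [511.2, -138.4, 167.4]
ee_rot: [0.034, 3.14, -0.001]
wrist_force: [-0.2, 0.2, 0.1]
opening: 52.6
grasp_force: 0.0
```

View pics/p3.png

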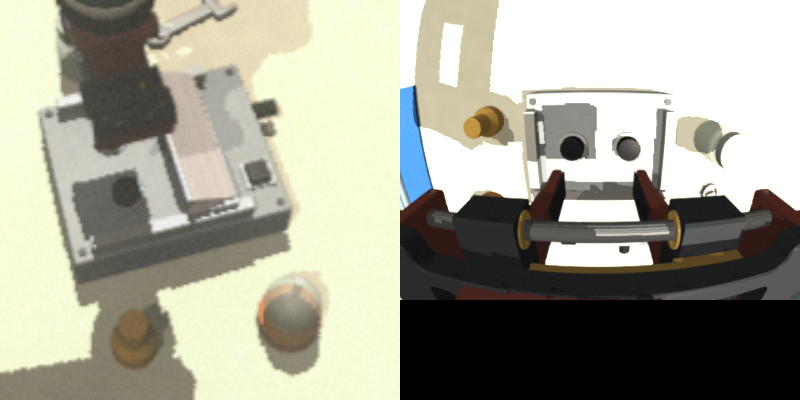

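The guard is open, with its face near (180,170) in the side crop. Both buttons are uncovered at (572,148) and (627,148) in the wrist view, and the nozzle, ball, jar and spanner are all still standing or lying in place. The robot is clear, so I hand in.

```bash
python3 -c "
from bench import bot
print(bot.hand_in())"
```

```text
the job is handed in; nothing more can be done
None
```

I handed the job in at about 15 s: the guard was pushed to its stop and left open, both buttons were held down together for over 3 s and then released, and neither the stop key nor the bystanders were touched; no verdict came back.

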